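# Find the nearly empty spice tin by its weight and put it in the pull-out tray

### The job

One of the four alike spice tins on the cedar shelf is nearly empty: lift them to feel which one is light. Stand that tin upright in the pulled-out tray, setting it down rather than dropping it, and slide the tray fully home against its stop without slamming it. The full tins must end standing on the shelf, and the other kitchen things must stay as they are.

Things in the scene. Friction and masses are not known exactly. Their poses are not given: they have to be found in the camera images.
- shelf: fixed niche shelf: cedar plank 780 long (its y), 210 deep (x), 22 mm thick, top 147 and underside 125 mm above the work surface, between plaster cheeks 200 mm high, 390 mm either side of the middle. Origin on the work surface below the middle of the plank's front (robot-side) edge; x to the back, z up. Tins and mortar stand in a row 48 mm behind that edge, about 104 mm apart.
- tray: beech tray on runners under the plank, starting pulled out 115 to 135 mm towards the robot. Axes as the shelf's; its origin meets the shelf's when fully home, and lies at x = -d in the shelf frame when pulled out by d. Slides with about 1.5 N of friction and stops dead when home. A tin standing in it passes under the plank with 21 mm to spare.
- tray_bed (a point): middle of the upper face of the tray's floor (22 mm above the work surface), axes as the tray's. The inside reaches 93 mm from it towards front and back and 160 mm to either side; side and back walls stand 30 mm above the floor, the front board 40 mm.
- tray_front (a point): middle of the outer face (towards the robot) of the tray's front board, 35 mm above the work surface, 16 mm ahead of the tray's origin, axes as the tray's. The board is 370 mm wide, 54 mm high (from 8 to 62 mm above the work surface) and 14 mm thick; a steel knob 24 mm across stands out 22 mm from it here, flat board either side.
- tin_a: one of four alike round aluminium spice tins, 64 mm across, 82 mm tall, screw lid (top 18 mm, same width) shut tight; origin at the centre of its underside, z up. Three of the four are full, 0.34 to 0.43 kg each, and one is nearly empty, 0.09 to 0.13 kg: which one changes from run to run and cannot be seen.
- tin_b: one of four alike round aluminium spice tins, 64 mm across, 82 mm tall, screw lid (top 18 mm, same width) shut tight; origin at the centre of its underside, z up. Three of the four are full, 0.34 to 0.43 kg each, and one is nearly empty, 0.09 to 0.13 kg: which one changes from run to run and cannot be seen.
- tin_c: one of four alike round aluminium spice tins, 64 mm across, 82 mm tall, screw lid (top 18 mm, same width) shut tight; origin at the centre of its underside, z up. Three of the four are full, 0.34 to 0.43 kg each, and one is nearly empty, 0.09 to 0.13 kg: which one changes from run to run and cannot be seen.
- tin_d: one of four alike round aluminium spice tins, 64 mm across, 82 mm tall, screw lid (top 18 mm, same width) shut tight; origin at the centre of its underside, z up. Three of the four are full, 0.34 to 0.43 kg each, and one is nearly empty, 0.09 to 0.13 kg: which one changes from run to run and cannot be seen.
- mortar: blue ceramic mortar, 80 mm across the rim, 62 mm tall, standing in the row among the tins; origin at the centre of its underside. Leave alone.
- jar: glass jar with steel lid, 70 mm across, 100 mm tall, at one end of the plank; origin at the centre of its underside. Leave alone.
- bowl: small terracotta bowl, 80 mm across, 40 mm tall, at the other end of the plank; origin at the centre of its underside. Leave alone.
- spoon: steel measuring spoon, 130 mm long, 14 mm high, with a round cup 38 mm across at one end, lying along the plank behind the tins; origin at the middle of its underside, x axis along it towards the cup. Leave alone.
- pestle: blue ceramic pestle, 135 mm long and 30 mm thick at most, lying on the work surface; origin at the middle of its underside, x axis along it. Leave alone.
- tea_glass: green tea glass, 60 mm across, 85 mm tall, standing on the work surface; origin at the centre of its underside. Leave alone.
Not all that is in view belongs to the job. What is shaped like the tin_a but red is not meant. Leave any pink look-alike of the tin_b alone.

How it is judged:
On the way:
1. the nearly empty tin has been set down and let go in the pulled-out tray (((contact force between tin_a and tray between 0.4 and 2.2 N and contact force between the fingers and tin_a below 0.1 N and angle between tin_a's own z axis and vertical below 0.12 rad and z of tin_a in the frame of tray between 0.016 and 0.03 m and x of tin_a in the frame of tray between 0 and 0.185 m and y of tin_a in the frame of tray between -0.16 and 0.16 m) or (contact force between tin_b and tray between 0.4 and 2.2 N and contact force between the fingers and tin_b below 0.1 N and angle between tin_b's own z axis and vertical below 0.12 rad and z of tin_b in the frame of tray between 0.016 and 0.03 m and x of tin_b in the frame of tray between 0 and 0.185 m and y of tin_b in the frame of tray between -0.16 and 0.16 m) or (contact force between tin_c and tray between 0.4 and 2.2 N and contact force between the fingers and tin_c below 0.1 N and angle between tin_c's own z axis and vertical below 0.12 rad and z of tin_c in the frame of tray between 0.016 and 0.03 m and x of tin_c in the frame of tray between 0 and 0.185 m and y of tin_c in the frame of tray between -0.16 and 0.16 m) or (contact force between tin_d and tray between 0.4 and 2.2 N and contact force between the fingers and tin_d below 0.1 N and angle between tin_d's own z axis and vertical below 0.12 rad and z of tin_d in the frame of tray between 0.016 and 0.03 m and x of tin_d in the frame of tray between 0 and 0.185 m and y of tin_d in the frame of tray between -0.16 and 0.16 m)) and x of tray in the frame of shelf below -0.05 m), for 0.2 s.
At the end, for the whole second after the job is handed in: The light tin (under 2.2 N on the tray) stands upright (within 7 degrees) on the tray floor, let go; the tray is within 5 mm of fully home and at rest; the three full tins stand upright (within 7 degrees), at rest, on the shelf plank (((contact force between tin_a and tray between 0.4 and 2.2 N and contact force between the fingers and tin_a below 0.1 N and angle between tin_a's own z axis and vertical below 0.12 rad and z of tin_a in the frame of tray between 0.016 and 0.03 m and x of tin_a in the frame of tray between 0 and 0.185 m and y of tin_a in the frame of tray between -0.16 and 0.16 m and (angle between tin_b's own z axis and vertical below 0.12 rad and z of tin_b in the frame of shelf between 0.141 and 0.154 m and contact force between tin_b and shelf above 0.4 N and linear speed of tin_b below 0.02 m/s) and (angle between tin_c's own z axis and vertical below 0.12 rad and z of tin_c in the frame of shelf between 0.141 and 0.154 m and contact force between tin_c and shelf above 0.4 N and linear speed of tin_c below 0.02 m/s) and (angle between tin_d's own z axis and vertical below 0.12 rad and z of tin_d in the frame of shelf between 0.141 and 0.154 m and contact force between tin_d and shelf above 0.4 N and linear speed of tin_d below 0.02 m/s)) or (contact force between tin_b and tray between 0.4 and 2.2 N and contact force between the fingers and tin_b below 0.1 N and angle between tin_b's own z axis and vertical below 0.12 rad and z of tin_b in the frame of tray between 0.016 and 0.03 m and x of tin_b in the frame of tray between 0 and 0.185 m and y of tin_b in the frame of tray between -0.16 and 0.16 m and (angle between tin_a's own z axis and vertical below 0.12 rad and z of tin_a in the frame of shelf between 0.141 and 0.154 m and contact force between tin_a and shelf above 0.4 N and linear speed of tin_a below 0.02 m/s) and (angle between tin_c's own z axis and vertical below 0.12 rad and z of tin_c in the frame of shelf between 0.141 and 0.154 m and contact force between tin_c and shelf above 0.4 N and linear speed of tin_c below 0.02 m/s) and (angle between tin_d's own z axis and vertical below 0.12 rad and z of tin_d in the frame of shelf between 0.141 and 0.154 m and contact force between tin_d and shelf above 0.4 N and linear speed of tin_d below 0.02 m/s)) or (contact force between tin_c and tray between 0.4 and 2.2 N and contact force between the fingers and tin_c below 0.1 N and angle between tin_c's own z axis and vertical below 0.12 rad and z of tin_c in the frame of tray between 0.016 and 0.03 m and x of tin_c in the frame of tray between 0 and 0.185 m and y of tin_c in the frame of tray between -0.16 and 0.16 m and (angle between tin_a's own z axis and vertical below 0.12 rad and z of tin_a in the frame of shelf between 0.141 and 0.154 m and contact force between tin_a and shelf above 0.4 N and linear speed of tin_a below 0.02 m/s) and (angle between tin_b's own z axis and vertical below 0.12 rad and z of tin_b in the frame of shelf between 0.141 and 0.154 m and contact force between tin_b and shelf above 0.4 N and linear speed of tin_b below 0.02 m/s) and (angle between tin_d's own z axis and vertical below 0.12 rad and z of tin_d in the frame of shelf between 0.141 and 0.154 m and contact force between tin_d and shelf above 0.4 N and linear speed of tin_d below 0.02 m/s)) or (contact force between tin_d and tray between 0.4 and 2.2 N and contact force between the fingers and tin_d below 0.1 N and angle between tin_d's own z axis and vertical below 0.12 rad and z of tin_d in the frame of tray between 0.016 and 0.03 m and x of tin_d in the frame of tray between 0 and 0.185 m and y of tin_d in the frame of tray between -0.16 and 0.16 m and (angle between tin_a's own z axis and vertical below 0.12 rad and z of tin_a in the frame of shelf between 0.141 and 0.154 m and contact force between tin_a and shelf above 0.4 N and linear speed of tin_a below 0.02 m/s) and (angle between tin_b's own z axis and vertical below 0.12 rad and z of tin_b in the frame of shelf between 0.141 and 0.154 m and contact force between tin_b and shelf above 0.4 N and linear speed of tin_b below 0.02 m/s) and (angle between tin_c's own z axis and vertical below 0.12 rad and z of tin_c in the frame of shelf between 0.141 and 0.154 m and contact force between tin_c and shelf above 0.4 N and linear speed of tin_c below 0.02 m/s))) and x of tray in the frame of shelf above -0.005 m and linear speed of tray below 0.01 m/s); the robot touches nothing.
It fails at once if the mortar, jar, bowl, spoon, pestle or tea glass is moved by more than 30 mm or knocked over (distance of any of mortar, jar, bowl, spoon, pestle, tea_glass from where it was at the start of the episode above 0.03 m or angle between any of mortar, jar, bowl, tea_glass's own z axis and vertical above 0.5 rad).
It fails at once if a tin is dropped or knocked away: it moves faster than 0.6 m/s with no finger on it ((contact force between the fingers and tin_a below 0.05 N and linear speed of tin_a above 0.6 m/s) or (contact force between the fingers and tin_b below 0.05 N and linear speed of tin_b above 0.6 m/s) or (contact force between the fingers and tin_c below 0.05 N and linear speed of tin_c above 0.6 m/s) or (contact force between the fingers and tin_d below 0.05 N and linear speed of tin_d above 0.6 m/s)).
It fails at once if the tray is slammed: it moves faster than 0.45 m/s (linear speed of tray above 0.45 m/s).
It also fails if it takes over 72 s, if anything falls off the work surface, if the arm or the gripper's body presses on something with over 40 N, if the wrist force passes 120 N, or if a joint passes its speed limit or range.

### The arm

A 6-joint arm with a two-finger parallel gripper is mounted at the origin on the work surface. World frame = base frame: x ahead of the robot, y to its left, z up, the work surface at z = 0. Lengths are in m, angles in rad, forces in N, time in s.
With the tool pointing down it reaches from about 0.375 to 0.9 m from the base axis. Payload 3.1 kg.
Tool frame: the origin (TCP) lies on the centre line of the jaws, within the pads' length; the fingertips stand 19 mm ahead of it and the grasp point (between the pads) is the TCP; z points along the fingers, x is the direction in which the jaws open and shut, and the axes are right-handed (so a half turn about z gives the same grasp; the last joint's range is limited). The gripper opens to 87 mm and grips with 3 to 60 N. Pads are 19 mm wide; open, the fingers measure 117 mm over their backs; the gripper's body (75 mm by 190 mm) begins 51 mm behind the grasp point.
Start: joints at [1.026, 0.527, 1.433, -0, 1.181, -0.178], TCP at [0.224, 0.583, 0.242] pointing down, gripper open.
Joint ranges: [-3.08, 3.08], [-0.75, 2.2], [0.22, 2.44], [-1.43, 4.57], [0, 2.65], [-2.85, 2.85]. Speed limits (rad/s): [2.79, 2.79, 3.14, 3.14, 3.14, 3.14].

### API

Orientations are given as a rotation vector (axis times angle).
In Python, from workcell import arm, imaging, close_job gives the robot as it stands.
- The arm moves only by the tool send_rows, never from a script. Its argument "plan" is a list of rows, each an object with "grip": the finger opening in cm, from 0 to 8.7; "xyz": the shift along the tool's x, y, z in cm, a list of three; "roll": the turn about the tool's z in degrees. A call has exactly 10 rows; each row shifts and turns the commanded pose from where the row before left it, along the tool's axes as they then stand; what a row does not reach is not made up. A row lasts 1/8 s, in which the tool goes at most 62.5 mm and 10.7 degrees, less where a joint would pass 70% of its speed; a pose out of reach is approached as far as the arm can. A call is refused whole if a number of a shift passes 6.25 or a number of a turn 10.7, either way. A call with a gripper value outside its range is refused whole. The fingers move at their own pace and stop on an object; "grip_force" is the grip in N (left out, the last holds). Time passes only in rows, so rows that do not move let the fingers close, or fill a call up. It gives the time, the measured TCP pose, the force and the opening at its end, in the units of the state.
- arm.state(): the state, without advancing time (a new reading comes with each control period).
- imaging.get_image(name): name is "scene" or "top" or "wrist"; returns a dict with "img" (384x512x3 uint8, blue, green, red), "fx", "fy", "cx", "cy" (pixels), "R" (3x3) and "t" (3): a world point X has camera coordinates R X + t. Camera axes: x right, y down, z forward; pixel columns grow to the right and rows downward; lengths in m; the calibration is good to about 2 mm. The wrist camera is an equidistant fisheye: a pixel r from the principal point sees the ray r / f radians off the axis. A picture is of the moment at which its call begins. There is no depth.
- close_job(): hands the job in, once; it reports no verdict.
The state is a dict: "time": time; "joint_positions": joint angles; "joint_velocities": joint speeds; "tau": joint torques, N m; "eef_pos": TCP position; "ee_rot": TCP orientation; "contact_force": force on the tool from outside, world axes, zero at the start; "moment": the same for the moment, N m; "gripper_width": finger opening in m.
Only numpy, scipy, OpenCV 4.12 (cv2) and the standard library are available. Lean on these libraries where they do the work, as an engineer would, in place of code of your own. Each camera call takes 0.05 s, during which the arm holds its last target. There are 200 camera calls.

## Working session

There is one attempt and no reset: what is moved stays moved. The work goes in short steps, Python scripts to look and compute and a tool call to move; the robot and the scene stay as the last step left them, time stands still between calls to the robot, and variables do not carry over. Pictures are saved under pics/ and viewed, about 8 in all and at most 12, crops included, and the job is handed in when it is done.

Besides the shell and the picture viewer there is one more tool, called after "Emit:" by a JSON object that holds its "name" and its "arguments". send_rows: Moves the arm, as the interface text tells. Its arguments: {"type":"object","properties":{"plan":{"type":"array"},"grip_force":{"type":"number"}},"required":["plan"]}

```bash
mkdir -p pics; ls; python3 - <<'E'
from workcell import arm, imaging
import cv2,numpy as np
s=arm.state();print({k:np.round(v,3) for k,v in s.items()})
for n in("scene","top"):
    d=imaging.get_image(n);cv2.imwrite(f"pics/{n}0.png",d["img"]);print(n,d["fx"],d["fy"],d["cx"],d["cy"],d["R"],d["t"])
E
```

```text
pics
{'time': np.float64(0.0), 'joint_positions': array([ 1.025,  0.528,  1.434, -0.   ,  1.181, -0.179]), 'joint_velocities': array([-0.   ,  0.   , -0.   ,  0.001, -0.002,  0.001]), 'tau': array([-1.0000e-03, -4.4005e+01, -1.7659e+01,  6.3000e-02,  5.8000e-02,
       -0.0000e+00]), 'eef_pos': array([0.224, 0.583, 0.241]), 'ee_rot': array([ 2.589,  1.779, -0.003]), 'contact_force': array([-0.675,  0.23 ,  0.971]), 'moment': array([-0.027, -0.01 , -0.004]), 'gripper_width': np.float64(0.087)}
scene 388.80001056809766 388.80001056809766 255.98580587306918 188.99071189350363 [[ 0.46891822  0.88315704  0.01222048]
 [ 0.76718156 -0.40040631 -0.50110601]
 [-0.43766214  0.24435307 -0.86529962]] [-0.30635054 -0.40322065  1.4043383 ]
top 413.769440582164 413.769440582164 255.84191558670253 189.5108415966028 [[-0.00356154 -0.99969763  0.02433034]
 [-0.9811888  -0.00120272 -0.19304688]
 [ 0.19301777 -0.0245602  -0.98088783]] [-0.01164133  0.60470696  1.01432398]
```

View pics/scene0.png

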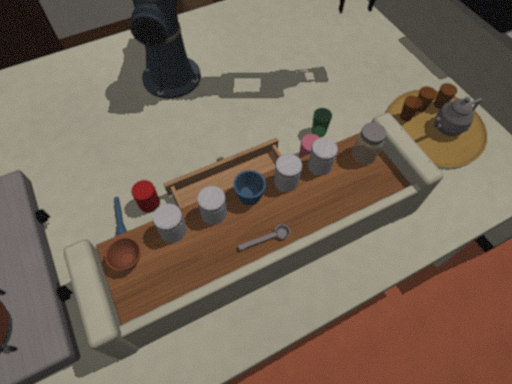

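View pics/top0.png

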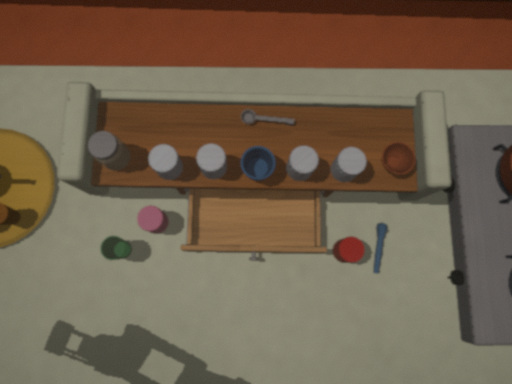

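The top view shows the silver tins at about (164,160), (211,160), (304,162) and (351,164). The mortar is at (258,165). The look-alikes are red (350,250) and pink (152,219), the jar with a steel lid is at (105,147), and the tray board is at y≈249 with its knob at (257,257). I choose the four plain silver tins.

```bash
cat > h.py <<'E'
import cv2,numpy as np
from workcell import arm,imaging
def ray(d,px,z):
    R=np.array(d["R"]);t=np.array(d["t"]);c=-R.T@t
    v=R.T@np.array([(px[0]-d["cx"])/d["fx"],(px[1]-d["cy"])/d["fy"],1]);return c+v*(z-c[2])/v[2]
E
python3 - <<'E'
from h import *
d=imaging.get_image("top");im=d["img"]
hsv=cv2.cvtColor(im,cv2.COLOR_BGR2HSV)
m=((hsv[...,1]<40)&(hsv[...,2]>125)).astype(np.uint8)*255
print("val at lids",hsv[160,164],hsv[160,211],hsv[162,304],hsv[180,304],hsv[164,351])
out=im.copy()
for (u,v) in[(164,160),(211,160),(304,162),(351,164)]:
    r=m[v-28:v+28,u-24:u+24]
    cs,_=cv2.findContours(r,cv2.RETR_EXTERNAL,cv2.CHAIN_APPROX_NONE)
    for c in cs:
        if cv2.contourArea(c)>150:
            (cx,cy),rad=cv2.minEnclosingCircle(c);cx+=u-24;cy+=v-28
            p=ray(d,(cx,cy),.229);print((u,v),round(cx,1),round(cy,1),round(rad,1),cv2.boundingRect(c),p.round(4), "exp rad",413.8*.032/(d["R"][2]@p+d["t"][2]))
            cv2.circle(out,(int(round(cx)),int(round(cy))),int(rad),(0,255,0),1)
# edges: plank front edge and tray board
for name,col in(("L",200),("M",230),("M2",290),("R",312)):
    print(name,[tuple(int(x) for x in hsv[y,col]) for y in range(182,196,1)][:14])
    print(name,[tuple(int(x) for x in hsv[y,col]) for y in range(242,256,1)])
cv2.imwrite("pics/lids.png",cv2.resize(out[80:270,60:460],(800,380),interpolation=cv2.INTER_CUBIC))
E
```

```text
val at lids [  0   2 143] [170   5 142] [  0   5 140] [ 13 101  68] [ 10   6 136]
(164, 160) 162.5 157.9 13.9 (9, 13, 27, 26) [0.6417 0.1968 0.229 ] exp rad 14.571599002951936
(211, 160) 210.5 156.5 13.7 (10, 12, 27, 26) [0.6453 0.0916 0.229 ] exp rad 14.51925029328819
(304, 162) 303.5 158.5 13.3 (11, 12, 26, 26) [ 0.6414 -0.1139  0.229 ] exp rad 14.45123288023292
(351, 164) 351.6 160.3 13.3 (12, 11, 26, 26) [ 0.6376 -0.2209  0.229 ] exp rad 14.421294280326837
L [(14, 155, 102), (13, 157, 104), (13, 156, 106), (13, 156, 106), (14, 150, 97), (13, 141, 74), (13, 122, 67), (15, 128, 74), (15, 119, 79), (15, 119, 79), (15, 126, 79), (14, 126, 79), (15, 123, 79), (15, 128, 78)]
L [(15, 126, 136), (15, 126, 138), (15, 125, 131), (16, 122, 127), (15, 124, 132), (16, 122, 134), (15, 124, 130), (15, 120, 119), (16, 109, 96), (19, 73, 87), (26, 50, 102), (29, 42, 127), (26, 43, 142), (26, 43, 143)]
M [(14, 159, 106), (13, 154, 106), (13, 154, 104), (13, 153, 102), (13, 157, 96), (14, 150, 85), (13, 133, 71), (14, 137, 69), (17, 136, 73), (16, 131, 76), (15, 124, 78), (15, 129, 79), (14, 126, 8
[... 421 characters left out ...]
, 79), (15, 128, 78), (15, 124, 78)]
M2 [(15, 128, 138), (15, 127, 139), (15, 128, 137), (15, 130, 129), (16, 129, 121), (16, 129, 125), (15, 126, 130), (15, 128, 128), (15, 122, 127), (16, 120, 113), (17, 91, 92), (23, 54, 100), (25, 44, 127), (26, 41, 138)]
R [(14, 154, 93), (14, 160, 102), (14, 156, 106), (13, 157, 109), (14, 157, 107), (13, 159, 101), (13, 149, 89), (14, 146, 68), (14, 125, 63), (14, 122, 73), (15, 123, 79), (14, 124, 82), (15, 128, 80), (14, 124, 82)]
R [(15, 127, 137), (15, 128, 138), (16, 126, 134), (15, 126, 128), (15, 128, 118), (15, 124, 121), (15, 126, 128), (15, 125, 131), (15, 128, 128), (15, 120, 115), (16, 103, 92), (22, 59, 100), (26, 45, 125), (26, 41, 136)]
```

View pics/lids.png

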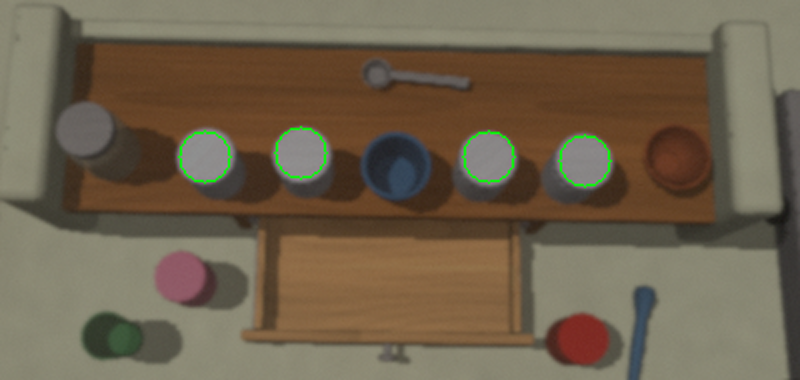

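The crop shows four plain silver lids with the circles centred on them. Red, pink, the jar, mortar and bowl are all distinct. I'll turn the tool so the jaws open along x, and rise.

Emit:
{"name": "send_rows", "arguments": {"plan": [{"grip": 8.7,"xyz": [0,0,-1],"roll": 9.9},{"grip": 8.7,"xyz": [0,0,-1],"roll": 9.9},{"grip": 8.7,"xyz": [0,0,-1],"roll": 9.9},{"grip": 8.7,"xyz": [0,0,-1],"roll": 9.9},{"grip": 8.7,"xyz": [0,0,-1],"roll": 9.9},{"grip": 8.7,"xyz": [0,0,-1],"roll": 9.9},{"grip": 8.7,"xyz": [0,0,0],"roll": 9.5},{"grip": 8.7,"xyz": [4,4,0],"roll": 0},{"grip": 8.7,"xyz": [4,4,0],"roll": 0},{"grip": 8.7,"xyz": [4,4,0],"roll": 0}], "grip_force": 25}}

```text
time: 1.4
eef_pos: [0.345, 0.4624, 0.3012]
ee_rot: [3.141, 0.004, -0.0]
contact_force: [1.2, 0.0, 0.6]
gripper_width: 0.0868
```

```bash
python3 - <<'E'
from h import *
s=arm.state();print(s["time"],s["eef_pos"],s["ee_rot"],s["contact_force"])
d=imaging.get_image("top")
a,b=ray(d,(200,186.7),.147),ray(d,(312,188.3),.147);print("plank edge",a,b,"slope dx/dy",(a-b)[0]/(a-b)[1])
a,b=ray(d,(200,250.5),.062),ray(d,(312,252),.062);print("tray front top edge",a,b)
for u in((181,249),(327,250)):print("board ends",ray(d,u,.062))
for n,u,z in(("red",(350,243),.08),("pink",(151,217),.08),("knob",(257,258),.035),("pestle",(380,248),.02)):print(n,ray(d,u,z))
E
```

```text
1.4 [0.34501416 0.46235836 0.30124875] [ 3.14125581e+00  3.66851295e-03 -3.34197344e-04] [1.23970227 0.02976502 0.63747936]
plank edge [0.59402577 0.12235744 0.147     ] [ 0.59050084 -0.14425893  0.147     ] slope dx/dy 0.013220974873625712
tray front top edge [0.44818171 0.12824416 0.062     ] [ 0.44376284 -0.15330918  0.062     ]
board ends [0.45201696 0.17577977 0.062     ]
board ends [ 0.4486667  -0.19147047  0.062     ]
red [ 0.46494219 -0.24618735  0.08      ]
pink [0.530372   0.25000373 0.08      ]
knob [ 0.43004333 -0.01530225  0.035     ]
pestle [ 0.45560498 -0.34025294  0.02      ]
```

Emit:
{"name": "send_rows", "arguments": {"plan": [{"grip": 8.7,"xyz": [4.2,3.8,0],"roll": 0},{"grip": 8.7,"xyz": [4.2,3.8,0],"roll": 0},{"grip": 8.7,"xyz": [4.2,3.8,0],"roll": 0},{"grip": 8.7,"xyz": [4.2,3.8,0],"roll": 0},{"grip": 8.7,"xyz": [4.2,3.8,0],"roll": 0},{"grip": 8.7,"xyz": [4.2,3.8,0],"roll": 0},{"grip": 8.7,"xyz": [4.2,3.7,0],"roll": 0},{"grip": 8.7,"xyz": [0,0,0],"roll": 0},{"grip": 8.7,"xyz": [0,0,0],"roll": 0},{"grip": 8.7,"xyz": [0,0,0],"roll": 0}]}}

```text
time: 2.7
eef_pos: [0.6374, 0.2003, 0.3015]
ee_rot: [-3.141, -0.005, 0.002]
contact_force: [-0.1, -0.5, -0.3]
gripper_width: 0.0868
```

```bash
python3 - <<'E'
from h import *
s=arm.state();print(s["time"],s["eef_pos"],s["ee_rot"],s["contact_force"])
d=imaging.get_image("wrist");cv2.imwrite("pics/w1.png",d["img"])
R=np.array(d["R"]);t=np.array(d["t"])
for y in(.197,):
    p=R@np.array([.6415,.1968,.229])+t;th=np.arctan2(np.hypot(p[0],p[1]),p[2]);h=np.hypot(p[0],p[1]);print("expected lid px",d["cx"]+d["fx"]*th*p[0]/h,d["cy"]+d["fx"]*th*p[1]/h)
E
```

```text
2.7 [0.63735165 0.20034025 0.30145221] [-3.14134979e+00 -4.97670654e-03  1.85552594e-03] [-0.12277215 -0.54972233 -0.28388332]
expected lid px 258.21078981847495 215.282823909498
```

View pics/w1.png

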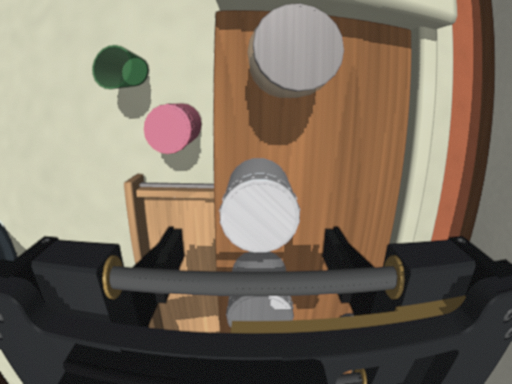

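The wrist view shows the first tin's lid centred at about (260,215), against a prediction of (258,215), so the measurement holds. Next I descend and grip.

Emit:
{"name": "send_rows", "arguments": {"plan": [{"grip": 8.7,"xyz": [0.5,0.3,1],"roll": 0},{"grip": 8.7,"xyz": [0,0,2],"roll": 0},{"grip": 8.7,"xyz": [0,0,2.5],"roll": 0},{"grip": 8.7,"xyz": [0,0,2.5],"roll": 0},{"grip": 8.7,"xyz": [0,0,2],"roll": 0},{"grip": 8.7,"xyz": [0,0,0],"roll": 0},{"grip": 5.8,"xyz": [0,0,0],"roll": 0},{"grip": 5.8,"xyz": [0,0,0],"roll": 0},{"grip": 5.8,"xyz": [0,0,0],"roll": 0},{"grip": 5.8,"xyz": [0,0,0],"roll": 0}]}}

```text
time: 4.0
eef_pos: [0.6433, 0.1961, 0.2025]
ee_rot: [-3.142, -0.002, 0.001]
contact_force: [-1.4, 0.0, 4.5]
gripper_width: 0.0638
```

Emit:
{"name": "send_rows", "arguments": {"plan": [{"grip": 5.8,"xyz": [0,0,0],"roll": 0},{"grip": 5.8,"xyz": [0,0,0],"roll": 0},{"grip": 5.8,"xyz": [0,0,-0.5],"roll": 0},{"grip": 5.8,"xyz": [0,0,-0.5],"roll": 0},{"grip": 5.8,"xyz": [0,0,-0.5],"roll": 0},{"grip": 5.8,"xyz": [0,0,-0.5],"roll": 0},{"grip": 5.8,"xyz": [0,0,0],"roll": 0},{"grip": 5.8,"xyz": [0,0,0],"roll": 0},{"grip": 5.8,"xyz": [0,0,0],"roll": 0},{"grip": 5.8,"xyz": [0,0,0],"roll": 0}]}}

```text
time: 5.25
eef_pos: [0.6436, 0.196, 0.2213]
ee_rot: [3.142, 0.002, -0.001]
contact_force: [0.7, 1.1, -3.6]
gripper_width: 0.0639
```

```bash
python3 - <<'E'
from h import *
f=[]
for i in range(3):
    s=arm.state();f.append(s["contact_force"]);imaging.get_image("wrist")
print(s["time"],s["eef_pos"],s["gripper_width"],np.round(f,2))
E
```

```text
5.35 [0.64361676 0.19600837 0.22141374] 0.06308853071473028 [[ 0.67  1.14 -3.55]
 [ 1.12 -0.45 -3.65]
 [-0.21  0.72 -3.83]]
```

Reads about −3.6 N, so this tin is full. Put it back and move on.

Emit:
{"name": "send_rows", "arguments": {"plan": [{"grip": 5.8,"xyz": [0,0,0.6],"roll": 0},{"grip": 5.8,"xyz": [0,0,0.6],"roll": 0},{"grip": 5.8,"xyz": [0,0,0.4],"roll": 0},{"grip": 5.8,"xyz": [0,0,0.3],"roll": 0},{"grip": 5.8,"xyz": [0,0,0],"roll": 0},{"grip": 5.8,"xyz": [0,0,0],"roll": 0},{"grip": 8.7,"xyz": [0,0,0],"roll": 0},{"grip": 8.7,"xyz": [0,0,0],"roll": 0},{"grip": 8.7,"xyz": [0,0,0],"roll": 0},{"grip": 8.7,"xyz": [0,0,0],"roll": 0}]}}

```text
time: 6.65
eef_pos: [0.6438, 0.1961, 0.2028]
ee_rot: [-3.142, -0.002, -0.001]
contact_force: [0.4, 0.8, -0.7]
gripper_width: 0.0859
```

Emit:
{"name": "send_rows", "arguments": {"plan": [{"grip": 8.7,"xyz": [0,0,-1],"roll": 0},{"grip": 8.7,"xyz": [0,0,-2.5],"roll": 0},{"grip": 8.7,"xyz": [0,0,-2.5],"roll": 0},{"grip": 8.7,"xyz": [0,2,0],"roll": 0},{"grip": 8.7,"xyz": [0.1,3,0],"roll": 0},{"grip": 8.7,"xyz": [0.1,3.5,0],"roll": 0},{"grip": 8.7,"xyz": [0,2,0],"roll": 0},{"grip": 8.7,"xyz": [0,0,0],"roll": 0},{"grip": 8.7,"xyz": [0,0,0],"roll": 0},{"grip": 8.7,"xyz": [0,0,0],"roll": 0}]}}

```text
time: 7.9
eef_pos: [0.6457, 0.0922, 0.2625]
ee_rot: [-3.141, -0.005, 0.0]
contact_force: [-0.0, -0.6, -0.8]
gripper_width: 0.087
```

Emit:
{"name": "send_rows", "arguments": {"plan": [{"grip": 8.7,"xyz": [0.1,0.1,1],"roll": 0},{"grip": 8.7,"xyz": [0,0,2],"roll": 0},{"grip": 8.7,"xyz": [0,0,2],"roll": 0},{"grip": 8.7,"xyz": [0,0,1],"roll": 0},{"grip": 8.7,"xyz": [0,0,0],"roll": 0},{"grip": 5.8,"xyz": [0,0,0],"roll": 0},{"grip": 5.8,"xyz": [0,0,0],"roll": 0},{"grip": 5.8,"xyz": [0,0,0],"roll": 0},{"grip": 5.8,"xyz": [0,0,0],"roll": 0},{"grip": 5.8,"xyz": [0,0,0],"roll": 0}]}}

```text
time: 9.15
eef_pos: [0.6468, 0.09, 0.2032]
ee_rot: [3.142, 0.002, 0.001]
contact_force: [-1.6, 0.3, 3.0]
gripper_width: 0.0644
```

Emit:
{"name": "send_rows", "arguments": {"plan": [{"grip": 5.8,"xyz": [0,0,0],"roll": 0},{"grip": 5.8,"xyz": [0,0,0],"roll": 0},{"grip": 5.8,"xyz": [0,0,-0.5],"roll": 0},{"grip": 5.8,"xyz": [0,0,-0.5],"roll": 0},{"grip": 5.8,"xyz": [0,0,-0.5],"roll": 0},{"grip": 5.8,"xyz": [0,0,-0.5],"roll": 0},{"grip": 5.8,"xyz": [0,0,0],"roll": 0},{"grip": 5.8,"xyz": [0,0,0],"roll": 0},{"grip": 5.8,"xyz": [0,0,0],"roll": 0},{"grip": 5.8,"xyz": [0,0,0],"roll": 0}]}}

```text
time: 10.4
eef_pos: [0.6467, 0.09, 0.2223]
ee_rot: [-3.142, -0.002, 0.001]
contact_force: [-0.7, 0.1, -1.3]
gripper_width: 0.0643
```

```bash
cat > f.py <<'E'
from h import *
f=[]
for i in range(4):
    s=arm.state();f.append(s["contact_force"]);imaging.get_image("wrist")
print(s["time"],s["eef_pos"],s["gripper_width"],np.round(f,2))
E
python3 f.py
```

```text
10.55 [0.6467983  0.09001468 0.22245664] 0.06432793845249629 [[-0.72  0.06 -1.3 ]
 [ 0.17  0.57 -0.32]
 [-0.58  0.23 -0.98]
 [ 0.1   0.87 -1.57]]
```

Tin 2 reads about −1.0 N (≈0.1 kg), so it is the light one. I carry it over the tray, then turn so the jaws open along y, so the gripper body clears the plank.

Emit:
{"name": "send_rows", "arguments": {"plan": [{"grip": 5.8,"xyz": [0,0,-1],"roll": 0},{"grip": 5.8,"xyz": [0,0,-2],"roll": 0},{"grip": 5.8,"xyz": [-1,0,-1.5],"roll": 0},{"grip": 5.8,"xyz": [-2,1,0],"roll": 0},{"grip": 5.8,"xyz": [-3,1,0],"roll": 0},{"grip": 5.8,"xyz": [-3,1,0],"roll": 0},{"grip": 5.8,"xyz": [-2.5,1,0],"roll": 0},{"grip": 5.8,"xyz": [-1.2,1,0],"roll": 0},{"grip": 5.8,"xyz": [0,0,0],"roll": -6},{"grip": 5.8,"xyz": [0,0,0],"roll": -9}]}}

```text
time: 11.85
eef_pos: [0.5203, 0.0394, 0.2682]
ee_rot: [3.113, 0.419, 0.003]
contact_force: [-0.3, -0.4, -1.8]
gripper_width: 0.0642
```

Emit:
{"name": "send_rows", "arguments": {"plan": [{"grip": 5.8,"xyz": [0,0,0],"roll": -10},{"grip": 5.8,"xyz": [0,0,0],"roll": -10},{"grip": 5.8,"xyz": [0,0,0],"roll": -10},{"grip": 5.8,"xyz": [0,0,0],"roll": -10},{"grip": 5.8,"xyz": [0,0,0],"roll": -10},{"grip": 5.8,"xyz": [0,0,0],"roll": -10},{"grip": 5.8,"xyz": [0,0,0],"roll": -10},{"grip": 5.8,"xyz": [0,0,0],"roll": -5},{"grip": 5.8,"xyz": [0,0,0],"roll": 0},{"grip": 5.8,"xyz": [0,0,0],"roll": 0}]}}

```text
time: 13.1
eef_pos: [0.5201, 0.0397, 0.2678]
ee_rot: [2.221, 2.221, 0.001]
contact_force: [-0.8, -0.2, -0.3]
gripper_width: 0.064
```

```bash
python3 f.py; python3 - <<'E'
from h import *
print(arm.state()["ee_rot"])
a=imaging.get_image("wrist")["img"];b=imaging.get_image("scene")["img"]
cv2.imwrite("pics/w2.png",np.hstack([a[:, :],cv2.resize(b[60:252,130:386],(512,384))])[:, :])
cv2.imwrite("pics/w2.png",cv2.resize(cv2.imread("pics/w2.png"),(800,300)))
E
```

```text
13.25 [0.5199803  0.03980236 0.26760788] 0.06399522143384505 [[-0.81 -0.16 -0.28]
 [ 1.12 -0.7  -1.09]
 [ 0.26  0.21 -1.4 ]
 [ 0.94 -0.06 -0.57]]
[2.22030478e+00 2.22250655e+00 3.34588691e-05]
```

View pics/w2.png

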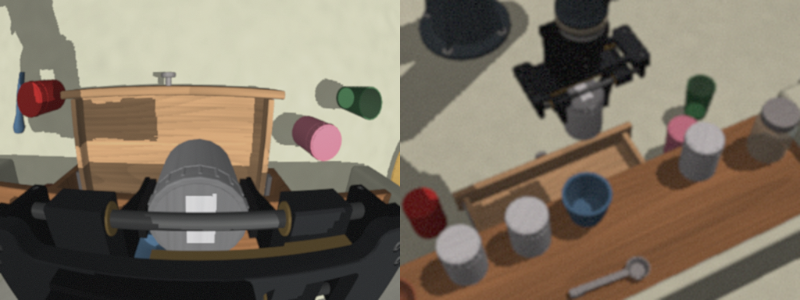

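The wrist view shows the light tin upright in the jaws over the tray. The tray edges run to about (70,95) and (285,95), with the knob at (163,78). Lower it.

Emit:
{"name": "send_rows", "arguments": {"plan": [{"grip": 5.8,"xyz": [0,0,1],"roll": 0},{"grip": 5.8,"xyz": [0,0,2.5],"roll": 0},{"grip": 5.8,"xyz": [0,0,3],"roll": 0},{"grip": 5.8,"xyz": [0,0,3],"roll": 0},{"grip": 5.8,"xyz": [0,0,3],"roll": 0},{"grip": 5.8,"xyz": [0,0,2.5],"roll": 0},{"grip": 5.8,"xyz": [0,0,1.5],"roll": 0},{"grip": 5.8,"xyz": [0,0,0.8],"roll": 0},{"grip": 5.8,"xyz": [0,0,0.4],"roll": 0},{"grip": 5.8,"xyz": [0,0,0.3],"roll": 0}]}}

```text
time: 14.65
eef_pos: [0.5204, 0.0398, 0.088]
ee_rot: [2.219, 2.222, 0.001]
contact_force: [-0.7, 0.0, -0.8]
gripper_width: 0.0646
```

```bash
python3 f.py
```

```text
14.8 [0.5201888  0.03982959 0.08794713] 0.06439433054295732 [[-0.7   0.03 -0.8 ]
 [-0.91  0.24 -1.75]
 [-0.61 -0.03 -1.64]
 [ 0.2   0.12 -1.12]]
```

Contact is expected about 1 cm lower.

Emit:
{"name": "send_rows", "arguments": {"plan": [{"grip": 5.8,"xyz": [0,0,0.3],"roll": 0},{"grip": 5.8,"xyz": [0,0,0.3],"roll": 0},{"grip": 5.8,"xyz": [0,0,0.1],"roll": 0},{"grip": 5.8,"xyz": [0,0,0.1],"roll": 0},{"grip": 5.8,"xyz": [0,0,0.1],"roll": 0},{"grip": 5.8,"xyz": [0,0,0.1],"roll": 0},{"grip": 5.8,"xyz": [0,0,0],"roll": 0},{"grip": 5.8,"xyz": [0,0,0],"roll": 0},{"grip": 5.8,"xyz": [0,0,0],"roll": 0},{"grip": 5.8,"xyz": [0,0,0],"roll": 0}]}}

```text
time: 16.1
eef_pos: [0.52, 0.0399, 0.0781]
ee_rot: [2.219, 2.223, 0.001]
contact_force: [-0.8, -0.3, 6.3]
gripper_width: 0.0644
```

```bash
python3 f.py
```

```text
16.25 [0.52008257 0.03986504 0.07816815] 0.06431567202904717 [[-0.83 -0.28  6.3 ]
 [-1.69 -0.33  5.01]
 [-0.27  0.34  5.31]
 [-0.7   0.01  4.97]]
```

The tin is resting on the tray floor. Release it and rise straight up.

Emit:
{"name": "send_rows", "arguments": {"plan": [{"grip": 5.8,"xyz": [0,0,-0.05],"roll": 0},{"grip": 6.8,"xyz": [0,0,0],"roll": 0},{"grip": 7.5,"xyz": [0,0,0],"roll": 0},{"grip": 8.7,"xyz": [0,0,0],"roll": 0},{"grip": 8.7,"xyz": [0,0,0],"roll": 0},{"grip": 8.7,"xyz": [0,0,0],"roll": 0},{"grip": 8.7,"xyz": [0,0,-1],"roll": 0},{"grip": 8.7,"xyz": [0,0,-2],"roll": 0},{"grip": 8.7,"xyz": [0,0,-2.5],"roll": 0},{"grip": 8.7,"xyz": [0,0,-2.5],"roll": 0}]}}

```text
time: 17.55
eef_pos: [0.5198, 0.0399, 0.1594]
ee_rot: [2.22, 2.223, 0.0]
contact_force: [0.1, 0.4, -0.9]
gripper_width: 0.0868
```

```bash
python3 - <<'E'
from h import *
s=arm.state();print(s["time"],s["eef_pos"],s["gripper_width"])
a=imaging.get_image("wrist")["img"];b=imaging.get_image("scene")["img"]
cv2.imwrite("pics/w3.png",cv2.resize(np.hstack([a,cv2.resize(b[60:252,130:386],(512,384))]),(800,300)))
E
```

```text
17.55 [0.51984304 0.03985296 0.15939405] 0.08681853649837035
```

View pics/w3.png

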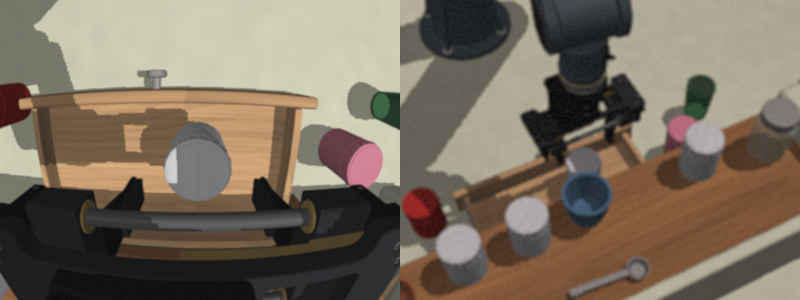

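The tin stands upright alone in the tray at wrist crop (198,170), and nothing else has moved. Next I back off to the knob, at crop (152,75).

Emit:
{"name": "send_rows", "arguments": {"plan": [{"grip": 8.7,"xyz": [0,0,-1],"roll": 0},{"grip": 8.7,"xyz": [-0.5,-1.5,0],"roll": 0},{"grip": 5,"xyz": [-1,-3,0],"roll": 0},{"grip": 3,"xyz": [-1,-3,0],"roll": 0},{"grip": 1,"xyz": [-1.5,-3,0],"roll": 0},{"grip": 0,"xyz": [-1.3,-2.2,0],"roll": 0},{"grip": 0,"xyz": [0,0,0],"roll": 0},{"grip": 0,"xyz": [0,0,0],"roll": 0},{"grip": 0,"xyz": [0,0,0],"roll": 0},{"grip": 0,"xyz": [0,0,0],"roll": 0}]}}

```text
time: 18.9
eef_pos: [0.3935, -0.0131, 0.168]
ee_rot: [2.219, 2.224, 0.0]
contact_force: [0.1, -0.2, -0.1]
gripper_width: 0.0152
```

```bash
python3 - <<'E'
from h import *
s=arm.state();print(s["time"],s["eef_pos"],s["gripper_width"])
d=imaging.get_image("top");cv2.imwrite("pics/t4.png",cv2.resize(d["img"][180:300,170:340],(800,565),interpolation=cv2.INTER_CUBIC))
for u in((252,258),(256,258),(260,258)):print(ray(d,u,.035))
E
```

```text
18.9 [ 0.39354901 -0.01314262  0.16798248] 0.015174560772558552
[ 0.43007964 -0.00245151  0.035     ]
[ 0.43005059 -0.01273151  0.035     ]
[ 0.43002153 -0.02301627  0.035     ]
```

View pics/t4.png

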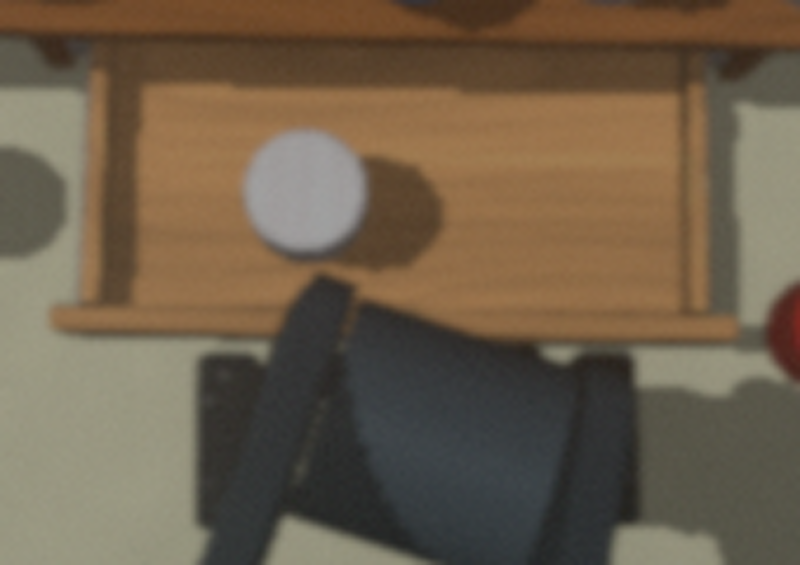

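The top view confirms the tin is upright in the tray at crop (305,190). The board's middle puts the knob at y≈−0.009. I lower the closed fingers in front of the knob.

Emit:
{"name": "send_rows", "arguments": {"plan": [{"grip": 0,"xyz": [0.4,0,1],"roll": 0},{"grip": 0,"xyz": [0,0,2],"roll": 0},{"grip": 0,"xyz": [0,0,3],"roll": 0},{"grip": 0,"xyz": [0,0,3],"roll": 0},{"grip": 0,"xyz": [0,0,2],"roll": 0},{"grip": 0,"xyz": [0,0,1.2],"roll": 0},{"grip": 0,"xyz": [0,0,0],"roll": 0},{"grip": 0,"xyz": [0,0.4,0],"roll": 0},{"grip": 0,"xyz": [0,0.4,0],"roll": 0},{"grip": 0,"xyz": [0,0.4,0],"roll": 0}]}}

```text
time: 20.2
eef_pos: [0.4058, -0.0095, 0.0466]
ee_rot: [2.219, 2.222, 0.001]
contact_force: [-0.2, -0.6, 0.5]
gripper_width: 0.0004
```

Emit:
{"name": "send_rows", "arguments": {"plan": [{"grip": 0,"xyz": [0,0.4,0],"roll": 0},{"grip": 0,"xyz": [0,0.4,0],"roll": 0},{"grip": 0,"xyz": [0,0.4,0],"roll": 0},{"grip": 0,"xyz": [0,0.5,0],"roll": 0},{"grip": 0,"xyz": [0,0.5,0],"roll": 0},{"grip": 0,"xyz": [0,0.6,0],"roll": 0},{"grip": 0,"xyz": [0,0.6,0],"roll": 0},{"grip": 0,"xyz": [0,0.6,0],"roll": 0},{"grip": 0,"xyz": [0,0.6,0],"roll": 0},{"grip": 0,"xyz": [0,0.6,0],"roll": 0}]}}

```text
time: 21.45
eef_pos: [0.4573, -0.0093, 0.046]
ee_rot: [-2.22, -2.223, 0.0]
contact_force: [-2.0, -0.8, 0.7]
gripper_width: 0.0007
```

```bash
python3 f.py;python3 - <<'E'
from h import *
a=imaging.get_image("wrist")["img"];b=imaging.get_image("top")["img"]
cv2.imwrite("pics/w5.png",cv2.resize(np.hstack([a,cv2.resize(b[120:300,130:370],(512,384))]),(800,300)))
E
```

```text
21.6 [ 0.45827746 -0.00936093  0.04615936] 0.0005374594082877766 [[-1.96 -0.76  0.7 ]
 [ 0.74  0.48 -0.62]
 [ 0.12  0.85  0.32]
 [-0.16  0.59 -0.03]]
```

View pics/w5.png

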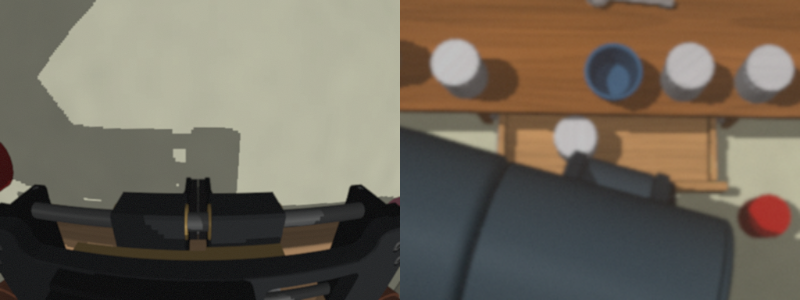

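The tray is sliding with the tin upright. Continue.

Emit:
{"name": "send_rows", "arguments": {"plan": [{"grip": 0,"xyz": [0,0.4,0],"roll": 0},{"grip": 0,"xyz": [0,0.6,0],"roll": 0},{"grip": 0,"xyz": [0,0.8,0],"roll": 0},{"grip": 0,"xyz": [0,0.8,0],"roll": 0},{"grip": 0,"xyz": [0,0.8,0],"roll": 0},{"grip": 0,"xyz": [0,0.8,0],"roll": 0},{"grip": 0,"xyz": [0,0.7,0],"roll": 0},{"grip": 0,"xyz": [0,0.6,0],"roll": 0},{"grip": 0,"xyz": [0,0.4,0],"roll": 0},{"grip": 0,"xyz": [0,0.4,0],"roll": 0}]}}

```text
time: 23.0
eef_pos: [0.5201, -0.0092, 0.0461]
ee_rot: [-2.22, -2.223, 0.0]
contact_force: [-1.5, -1.0, 0.9]
gripper_width: 0.0004
```

Emit:
{"name": "send_rows", "arguments": {"plan": [{"grip": 0,"xyz": [0,0.3,0],"roll": 0},{"grip": 0,"xyz": [0,0.3,0],"roll": 0},{"grip": 0,"xyz": [0,0.3,0],"roll": 0},{"grip": 0,"xyz": [0,0.3,0],"roll": 0},{"grip": 0,"xyz": [0,0.3,0],"roll": 0},{"grip": 0,"xyz": [0,0.3,0],"roll": 0},{"grip": 0,"xyz": [0,0.2,0],"roll": 0},{"grip": 0,"xyz": [0,0.1,0],"roll": 0},{"grip": 0,"xyz": [0,0,0],"roll": 0},{"grip": 0,"xyz": [0,0,0],"roll": 0}]}}

```text
time: 24.25
eef_pos: [0.5413, -0.009, 0.0461]
ee_rot: [2.22, 2.223, 0.001]
contact_force: [-0.8, 0.4, -0.1]
gripper_width: 0.0005
```

```bash
python3 f.py
```

```text
24.4 [ 0.54125162 -0.00903771  0.04613262] 7.75613105068498e-05 [[-0.82  0.42 -0.13]
 [-1.18 -0.73 -0.61]
 [-1.   -0.37 -0.6 ]
 [ 0.35 -0.34  0.45]]
```

Emit:
{"name": "send_rows", "arguments": {"plan": [{"grip": 0,"xyz": [0,0.1,0],"roll": 0},{"grip": 0,"xyz": [0,0.1,0],"roll": 0},{"grip": 0,"xyz": [0,0.1,0],"roll": 0},{"grip": 0,"xyz": [0,0.1,0],"roll": 0},{"grip": 0,"xyz": [0,0.1,0],"roll": 0},{"grip": 0,"xyz": [0,0,0],"roll": 0},{"grip": 0,"xyz": [0,0,0],"roll": 0},{"grip": 0,"xyz": [0,0,0],"roll": 0},{"grip": 0,"xyz": [0,0,0],"roll": 0},{"grip": 0,"xyz": [0,0,0],"roll": 0}]}}

```text
time: 25.7
eef_pos: [0.5424, -0.0089, 0.0458]
ee_rot: [-2.215, -2.219, 0.008]
contact_force: [-7.8, -2.1, 4.8]
gripper_width: 0.0007
```

```bash
python3 f.py
```

```text
25.85 [ 0.5423438  -0.0088131   0.04582033] 0.00038354161641229875 [[-7.85 -2.13  4.76]
 [-7.38 -2.13  5.63]
 [-7.86 -2.52  5.71]
 [-8.51 -1.8   6.49]]
```

The tray stopped firmly (≈8 N, about 2 mm from the predicted home). Back off slowly and check.

Emit:
{"name": "send_rows", "arguments": {"plan": [{"grip": 0,"xyz": [0,-0.4,0],"roll": 0},{"grip": 0,"xyz": [0,-0.5,0],"roll": 0},{"grip": 0,"xyz": [0,-1,0],"roll": 0},{"grip": 0,"xyz": [0,-2,0],"roll": 0},{"grip": 0,"xyz": [0,-3,0],"roll": 0},{"grip": 0,"xyz": [0,-3,0],"roll": 0},{"grip": 0,"xyz": [0,-3,0],"roll": 0},{"grip": 0,"xyz": [0,-1,-2],"roll": 0},{"grip": 0,"xyz": [0,0,-4],"roll": 0},{"grip": 0,"xyz": [0,0,-4],"roll": 0}]}}

```text
time: 27.15
eef_pos: [0.4065, -0.0093, 0.147]
ee_rot: [-2.22, -2.223, 0.0]
contact_force: [1.0, 0.1, 0.1]
gripper_width: 0.0006
```

Emit:
{"name": "send_rows", "arguments": {"plan": [{"grip": 0,"xyz": [3,0,-4],"roll": 0},{"grip": 0,"xyz": [5,0,-4],"roll": 0},{"grip": 0,"xyz": [5,0,0],"roll": 0},{"grip": 0,"xyz": [5,0,0],"roll": 0},{"grip": 0,"xyz": [5,0,0],"roll": 0},{"grip": 0,"xyz": [5,0,0],"roll": 0},{"grip": 0,"xyz": [4,0,0],"roll": 0},{"grip": 0,"xyz": [0,0,0],"roll": 0},{"grip": 0,"xyz": [0,0,0],"roll": 0},{"grip": 0,"xyz": [0,0,0],"roll": 0}]}}

```text
time: 28.4
eef_pos: [0.4063, 0.3083, 0.225]
ee_rot: [-2.221, -2.221, 0.001]
contact_force: [-0.0, 0.3, 0.2]
gripper_width: -0.0
```

```bash
python3 - <<'E'
from h import *
s=arm.state();print(s["time"],s["eef_pos"])
d=imaging.get_image("top");b=d["img"]
hsv=cv2.cvtColor(b,cv2.COLOR_BGR2HSV)
for c in(200,225,290,312):print(c,[tuple(int(x) for x in hsv[y,c]) for y in range(184,214)])
# expected home board front top edge rows
for x in(.571,.576,.581):
    p=np.array(d["R"])@[x,-.01,.062]+d["t"];print(x,p[:2]/p[2]*d["fx"]+[d["cx"],d["cy"]])
cv2.imwrite("pics/t6.png",cv2.resize(b[90:290,60:460],(800,400),interpolation=cv2.INTER_CUBIC))
E
```

```text
28.4 [0.40630959 0.30830116 0.22500861]
200 [(13, 156, 111), (13, 153, 113), (14, 151, 101), (13, 141, 78), (15, 129, 69), (15, 121, 74), (15, 120, 81), (15, 117, 85), (15, 117, 85), (15, 122, 86), (15, 119, 101), (15, 126, 128), (15, 127, 139), (15, 125, 139), (15, 127, 133), (15, 121, 114), (15, 122, 86), (18, 109, 68), (20, 71, 72), (23, 51, 85), (27, 42, 109), (27, 44, 134), (27, 39, 145), (29, 40, 146), (26, 42, 147), (28, 41, 149), (28, 42, 147), (27, 40, 147), (27, 37, 144), (26, 40, 148)]
225 [(14, 163, 105), (14, 157, 104), (14, 149, 99), (14, 151, 83), (13, 129, 71), (14, 122, 71), (15, 121, 82), (16, 121, 84), (16, 120, 85), (16, 115, 89), (16, 125, 96), (16, 125, 112), (15, 128, 126), (15, 125, 133), (15, 127, 130), (15, 124, 117), (15, 122, 88), (16, 109, 68), (17, 88, 67), (21, 62, 82), (25, 46, 106), (29, 43, 132), (26, 42, 145), (26, 40, 147), (27, 40, 147), (28, 41, 148), (28, 41, 148), (29, 42, 145), (28, 42, 145), (27, 40, 147)]
290 [(14, 153, 112), (14, 152, 111), (14, 156, 108), (13, 154, 103), (14, 147, 90), (13, 129, 75), (15, 113, 70), (15, 110, 79), (16, 118,
[... 188 characters left out ...]
 (27, 45, 103), (27, 41, 132), (27, 40, 145), (27, 39, 144), (27, 41, 143), (26, 42, 146), (26, 40, 146), (27, 40, 146), (27, 40, 145)]
312 [(14, 149, 113), (13, 152, 116), (13, 151, 113), (13, 149, 108), (14, 147, 92), (13, 136, 71), (15, 114, 67), (16, 114, 76), (15, 116, 81), (16, 112, 82), (16, 115, 84), (14, 119, 86), (16, 114, 98), (15, 123, 118), (15, 122, 134), (15, 126, 136), (16, 121, 133), (16, 122, 117), (16, 113, 86), (16, 101, 68), (20, 67, 76), (24, 48, 102), (26, 40, 133), (26, 39, 143), (26, 42, 146), (28, 42, 145), (26, 41, 148), (27, 40, 146), (26, 42, 147), (28, 41, 148)]
0.571 [254.99820896 202.14646912]
0.576 [254.99205456 200.22886055]
0.581 [254.9859113  198.31472447]
```

View pics/t6.png

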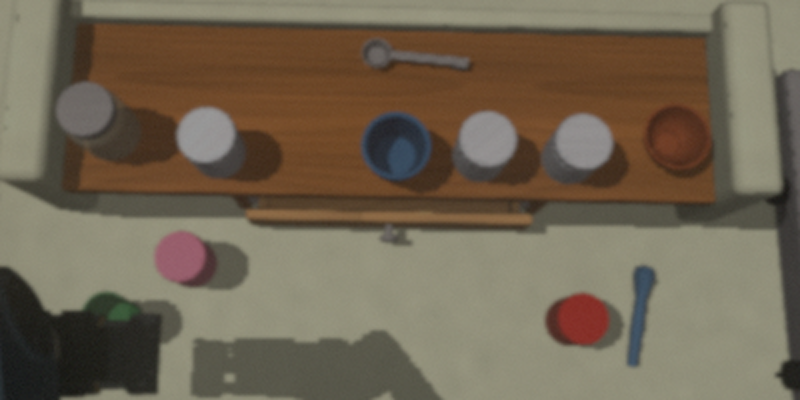

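Checks: the board's front edge is at x≈0.575 (home predicted 0.576), the stop was felt at the expected place, the three other silver tins stand on the plank, and the arm is clear. Handing in.

```bash
python3 -c "
from workcell import close_job
print(close_job())"
```

```text
the job is handed in; nothing more can be done
None
```

I put the light tin in the tray, slid the tray home and handed the job in at about 28 s of the 72 s limit; the hand-in reports no verdict.

- **Finding the light tin:** I lifted the two left-hand tins. The leftmost read about −3.6 N, so it is full and I put it back. The second from the left read about −1.0 N, roughly 0.1 kg, so I took it as the light one. I did not lift the two right-hand tins, because the difference was clear.
- **Placing it:** I lowered it gently onto the tray floor, let go, and saw it standing upright.
- **Closing the tray:** I pushed the tray slowly by its knob until it stopped firmly at about 8 N.
- **Last checks:** The tray's front edge is at x ≈ 0.575 m, against 0.576 m predicted for fully home. The three other tins stand on the plank and the other things look unmoved. The arm is clear, with about 0 N on the wrist.
- **Not confirmed:** Once the tray was home the tin was out of sight under the plank. I last saw it upright partway through the slide.

No check failed or disagreed; the only difference was about 2 mm between where the tray stopped and my prediction, which is within the camera calibration.

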